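# Hold the shielded sample box open with its lever

## Task

Open the shielded sample box for a colleague: push the knob of the safety catch so that the catch swings fully out from under the lever, then press the pad at the long end of the lever all the way down so that its short end raises the heavy steel flap. Finish while holding the lever down with the flap up; never touch the flap itself, leave the lever sitting in its fulcrum, and leave the things standing around where they are.

Things in the scene. Friction and masses are not known exactly. Their poses are not given: they have to be found in the camera images.
- stand: Fixed grey base plate (10 mm thick, x -163 to 212, y -75 to 75 mm) with a white sample box (x 88 to 193, y -70 to 70 mm, rim 60 mm up), fulcrum cheeks, catch post and rubber bumper. Origin on the bench under the lever's pivot; x axis points along the lever from pivot to box (roughly robot's left), y to the side where the catch post stands (nearer the robot), z up.
- lever: Loose metal lever resting with its cross pin in the open notches of the fulcrum cheeks. Bar 14 mm wide, 10 mm thick; short arm 75 mm to a 36 mm wide roller under the flap's overhanging edge; long arm 185 mm to the middle of a 40x38 mm press pad. At rest the roller end is down and the long arm slopes up by 0.25 rad. Origin on the pivot pin, 70 mm above the bench.
- lever_pad (a point): Centre of the top of the rubber press pad on the lever's long end, 123 mm above the bench at the start. With the catch clear, 4 to 9 N press it down about 95 mm, to about 27 mm above the bench, where the bar lands on the rubber bumper. Let go, the flap's weight brings it back up.
- fulcrum (a point): Point on the stand: the pivot line of the lever, 70 mm above the bench; it does not move.
- lever_pivot (a point): Middle of the lever's cross pin; coincides with the fulcrum while the lever sits in its notches.
- catch (a joint): Flat safety catch on an upright post beside the long arm; little friction, stays where left. In rad: at the start (0 to 0.25) its 44 mm tongue (14 mm wide, top 87 mm above the bench) lies just under the bar and blocks it; it grows, clockwise from above, to a stop at 1.5 with the tongue clear beside the bar. From about 1.2 the bar passes.
- catch_pivot (a point): Axis of the catch post, 83 mm above the bench; stand frame x = -105, y = 34 mm.
- catch_knob (a point): Centre of the upright black knob (16 mm wide, from 78 to 114 mm above the bench) at the end of the catch's handle, 57 mm from the catch axis on the side away from the tongue. At catch value 0 it lies in the stand's +y direction from the catch axis; pushed, it swings towards the box (stand's +x).
- flap (a joint): Heavy steel flap covering the box (135x144x14 mm, about 2.2 kg), hinged at the box's far edge; value in rad, 0 shut, grows as its front edge rises. With the lever fully down it reads about 0.32. It falls shut when let go.
- flap_edge (a point): Middle of the flap's front edge, which overhangs the box by 30 mm above the lever's roller.
- marker: Bystander: marker pen lying on the bench, 17x135x16 mm; origin at the centre of its underside.
- dish: Bystander: lidded petri dish, 71 mm wide, 15 mm high; origin at the centre of its underside.
- glass_beaker: Bystander: small clear beaker, 57 mm wide, 70 mm high; origin at the centre of its underside.
- bottle: Bystander: brown reagent bottle with screw cap, 56 mm wide, 105 mm high; origin at the centre of its underside.
- rack: Bystander: wire rack with two capped tubes, 52x86x122 mm; origin at the centre of its underside.
- tape_roll: Bystander: roll of tape lying flat, 104 mm wide, 25 mm high; origin at the centre of its underside.

How it is judged:
By the outcome, as a careful person would: the job done as asked, in the order asked, and still so for the second after the job is handed in, while the arm keeps its last pose, push and grip.
It also fails if it takes over 58 s, if anything falls off the work surface, if the arm or the gripper's body presses on something with over 40 N, if the wrist force passes 120 N, or if a joint passes its speed limit or range.

## Robot

A 6-joint arm with a two-finger parallel gripper is mounted at the origin on a cart in front of the work surface, level with it; the furniture and walls round the work are solid. World frame = base frame: x ahead of the robot, y to its left, z up, the work surface at z = 0. Lengths are in mm, angles in rad, forces in N, time in s.
With the tool pointing down it reaches from about 275 to 1000 mm from the base axis. Payload 8.4 kg.
Tool frame: the origin (TCP) lies on the centre line of the jaws, within the pads' length; the fingertips stand r.tip_reach ahead of it and the grasp point (between the pads) lies 3 mm ahead of it (r.tip_reach is the distance from the TCP to the fingertips, in mm); z points along the fingers, y is the direction in which the jaws open and shut (so a half turn about z gives the same grasp; the last joint's range is limited). The gripper opens to 85 mm and grips with 20 to 120 N. Pads are 22 mm wide; open, the fingers measure 114 mm over their backs; the gripper's body (76 mm by 85 mm) begins 54 mm behind the grasp point. The pads swing forward as they close: fully open they stand 13 mm farther back than shut.
Start: joints at [1.217, 0.353, 1.633, -0, 1.155, -0.002], TCP at [215.366, 586.724, 253.281] pointing down, gripper open.
Joint ranges: [-2.63, 2.63], [-0.92, 2.1], [0.06, 2.66], [-1.3, 4.44], [0, 2.69], [-3.02, 3.02]. Speed limits (rad/s): [2.22, 2.22, 2.79, 3.14, 3.14, 3.14].

## Interface

Orientations are given as [roll, pitch, yaw] about the fixed x, y, z axes, in that order (R = Rz(yaw) Ry(pitch) Rx(roll)).
In Python, from rig import sense, optics, r, nets gives the robot as it stands. The module is installed in compiled form; this text tells all that it offers.
- The arm moves only by the tool carry_out, never from a script. Its argument "increments" is a list that holds one entry, the list of rows, each a list of 6 numbers: the shift along the tool's x, y, z normalised to -1 to 1, where 1 is 40 cm, then the turn, a rotation vector about the tool's x, y, z normalised to -1 to 1, where 1 is 60 degrees. A call has 1 to 5 rows; each row is the pose to reach, as a shift and turn from the pose commanded when the call began, along the tool's axes at that moment; what a row does not reach only later rows make up. A row lasts 1/12 s, in which the tool goes at most 41.7 mm and 7.16 degrees, less where a joint would pass 70% of its speed; a pose out of reach is approached as far as the arm can. A call with a number of a shift or a turn outside -1 to 1 is refused whole. A call with a gripper value outside its range is refused whole. "hand" is the closure, from 0 (fully open) to 1 (shut), set as the call begins (left out, the last holds). The fingers move at their own pace and stop on an object; "squeeze" is the grip in N (left out, the last holds). Time passes only in rows, so rows that repeat a pose let the fingers close. It gives the time, the measured TCP pose, the force and the opening at its end, in the units of the state.
- sense(): the state, without advancing time (a new reading comes with each control period).
- optics.grab_frame(name): name is "scene" or "top"; returns a dict with "img" (420x560x3 uint8, red, green, blue), "range_z" (420x560 float32, mm along the optical axis (not along the pixel's ray), 0 where there is no reading), "fov_y" (degrees; the focal length in pixels is half the picture's height over the tangent of half this angle, whatever the lens; pixels are square), "cx", "cy" (the principal point, pixels), "k1" (the pictures are not rectified: a ray, as slopes to the right and down, at radius r is drawn at 1 + k1 r^2 times it, then the intrinsics apply), "R" (3x3) and "t" (3): a world point X has camera coordinates R X + t. Camera axes: x right, y down, z forward; pixel columns grow to the right and rows downward; lengths in mm; the calibration is good to about 2 mm. A picture is of the moment at which its call begins.
- r.sign_off(): hands the job in, once; it reports no verdict.
Trained networks look in the newest picture that a camera, given by its name, has taken for a name from the list of things; names that differ only in an ending like _2 or _b are one class to them, and where a whole thing is asked for, a point or a joint stands for the part that bears it (a point fixed in the world has none). Each returns a list of dicts, best first, with "confidence" (0 to 1); they miss things now and then, are a little off and sometimes report something else, mostly with a low value. They report only what shows in the picture. A call takes as long as a camera call.
- nets.trace(target, camera): "mask" (420x560 bool, what is visible of it).
- nets.tip_of(target, camera): "point" ([x, y, z] in mm, in world coordinates, good to about 4 mm: a listed point, or the origin of a listed thing).
The state is a dict: "clock": time; "qpos": joint angles; "qvel": joint speeds; "joint_efforts": joint torques, N m; "eef_pos": TCP position; "tcp_rot": TCP orientation; "contact_force": force on the tool from outside, world axes, zero at the start; "wrist_torque": the same for the moment, N m; "opening": opening from 0.0 (shut) to 1.0 (fully open).
Only numpy, scipy, OpenCV 4.12 (cv2) and the standard library are available. Lean on these libraries where they do the work, as an engineer would, in place of code of your own. Each camera call takes 0.05 s, during which the arm holds its last target.

## Working session

There is one attempt and no reset: what is moved stays moved. The work goes in short steps, Python scripts to look and compute and a tool call to move; the robot and the scene stay as the last step left them, time stands still between calls to the robot, and variables do not carry over. Pictures are saved under pics/ and viewed, and the job is handed in when it is done.

Besides the shell and the picture viewer there is one more tool, called after ">>>" by a JSON object that holds its "name" and its "arguments". carry_out: Moves the arm, as the interface text tells. Its arguments: {"type":"object","properties":{"increments":{"type":"array","items":{"type":"array","items":{"type":"array","items":{"type":"number","minimum":-1,"maximum":1}}}},"hand":{"type":"number"},"squeeze":{"type":"number"}},"required":["increments"]}

```bash
mkdir -p pics; ls
cat > h.py <<'E'
import numpy as np, cv2
from rig import sense, optics, r, nets
def snap(name,fn):
    f=optics.grab_frame(name); cv2.imwrite('pics/'+fn,f['img'][:,:,::-1]); return f
E
python3 - <<'E'
from h import *
s=sense(); print({k:np.round(v,3) for k,v in s.items()}, r.tip_reach)
for c in ('scene','top'):
    f=snap(c,c+'0.png'); print(c,f['fov_y'],f['t'],np.round(-f['R'].T@f['t']))
    for n in ['lever_pad','fulcrum','lever_pivot','catch_pivot','catch_knob','flap_edge','stand','lever','marker','dish','glass_beaker','bottle','rack','tape_roll']:
        o=nets.tip_of(n,c)
        print(n,[(np.round(x['point']),round(x['confidence'],2)) for x in o[:2]])
E
```

```text
pics
{'clock': np.float64(0.0), 'qpos': array([ 1.217,  0.354,  1.634, -0.   ,  1.155, -0.002]), 'qvel': array([ 0.001,  0.001, -0.   ,  0.   ,  0.001,  0.   ]), 'joint_efforts': array([ 1.0000e-03, -6.0524e+01, -3.4208e+01, -0.0000e+00,  9.0000e-03,
        0.0000e+00]), 'eef_pos': array([215.232, 586.29 , 252.556]), 'tcp_rot': array([-3.14,  0.  ,  2.79]), 'contact_force': array([-0.376,  0.357,  0.808]), 'wrist_torque': array([-0.023, -0.021, -0.04 ]), 'opening': np.float64(0.999)} 22.0
scene 47.74262666335238 [-305.58957106  381.18589002  924.99368742] [-171. -483.  912.]
lever_pad [(array([ 530., -228.,  125.]), 0.92)]
fulcrum [(array([522., -49.,  71.]), 0.67)]
lever_pivot [(array([521., -47.,  70.]), 0.56)]
catch_pivot [(array([ 494., -159.,   85.]), 0.57)]
catch_knob [(array([ 436., -149.,  100.]), 0.57)]
flap_edge [(array([518.,   6.,  63.]), 0.94)]
stand [(array([522., -52.,   2.]), 0.76), (array([ 497., -158.,   84.]), 0.73)]
lever [(array([520., -50.,  71.]), 0.94)]
marker [(array([378.,  48.,  -2.]), 0.54)]
dish [(array([ 489., -337.,    2.]), 0.67), (array([542., 236., 
[... 331 characters left out ...]
)]
fulcrum [(array([524., -53.,  69.]), 0.71)]
lever_pivot [(array([523., -50.,  74.]), 0.65)]
catch_pivot [(array([ 493., -155.,   84.]), 0.71)]
catch_knob [(array([ 438., -155.,   95.]), 0.61)]
flap_edge [(array([525., -47.,  68.]), 0.74), (array([518.,   6.,  65.]), 0.58)]
stand [(array([526., -50.,   2.]), 0.64)]
lever [(array([520., -50.,  70.]), 0.81)]
marker [(array([384.,  50.,   5.]), 0.54), (array([647., -53.,  -0.]), 0.43)]
dish [(array([ 487., -339.,   -3.]), 0.7)]
glass_beaker [(array([ 650., -155.,   -2.]), 0.67), (array([522., -50.,  71.]), 0.53)]
bottle [(array([645., -55.,  -3.]), 0.81)]
rack []
tape_roll [(array([545., 239.,  -6.]), 0.85), (array([382.,  51.,   5.]), 0.56)]
```

View pics/scene0.png

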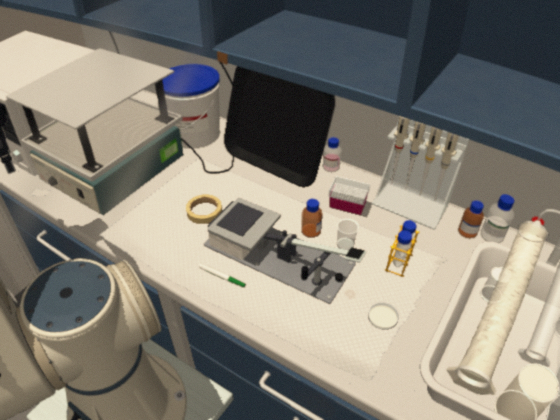

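View pics/top0.png

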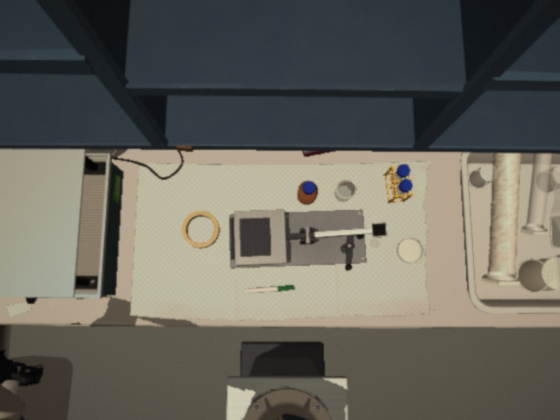

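The scene camera shows the lever pad around px (357,254), the knob and catch around (310–338,275), and the box left of them. The top camera shows the pad at (379,230) and the knob at (348,267). The networks' points agree with the given geometry (stand yaw about 92.6°). Before moving I'll check the overhead shelf and the finger surroundings.

```bash
cat >> h.py <<'E'
def cloud(f):
    h,w=f['range_z'].shape; fl=h/2/np.tan(np.radians(f['fov_y']/2))
    K=np.array([[fl,0,f['cx']],[0,fl,f['cy']],[0,0,1.]])
    v,u=np.mgrid[:h,:w]
    p=cv2.undistortPoints(np.stack([u.ravel(),v.ravel()],1).astype(np.float64)[:,None],K,np.array([f['k1'],0,0,0.]))[:,0]
    z=f['range_z'].ravel()
    X=np.c_[p*z[:,None],z]
    X=(X-f['t'])@f['R']; X[z==0]=np.nan
    return X.reshape(h,w,3)
E
python3 - <<'E'
from h import *
for c in('top','scene'):
    f=optics.grab_frame(c); P=cloud(f)
    Q=P.reshape(-1,3); q=Q[(Q[:,2]>250)&(abs(Q[:,1])<500)&(Q[:,0]>250)]
    print(c,len(q),np.nanmin(q,0) if len(q) else '',np.nanmax(q,0) if len(q) else '')
    if len(q): print(np.percentile(q,[1,5,25,50,75],axis=0).round())
    # near lever
    ex=np.array([-.045,.999]);ey=np.array([-.999,-.045]);d=Q[:,:2]-[522,-50]
    s=np.c_[d@ex,d@ey,Q[:,2]]
    pad=s[(abs(s[:,0]+180)<25)&(abs(s[:,1])<25)&(s[:,2]>100)]; print('pad',len(pad),pad.mean(0).round(1),pad.min(0).round(),pad.max(0).round())
    kn=s[(abs(s[:,0]+105)<30)&(s[:,1]>70)&(s[:,1]<115)&(s[:,2]>95)]; print('knob',len(kn),kn.mean(0).round(1) if len(kn) else '')
E
```

```text
top 84169 [ 354.92126032 -499.99411096  302.87789234] [784.64743246 499.99962739 916.60790361]
[[ 430. -473.  310.]
 [ 633. -366.  436.]
 [ 644. -185.  450.]
 [ 678.   32.  703.]
 [ 715.  241.  706.]]
pad 248 [-178.2    2.4  120.4] [-200.  -17.  108.] [-155.   21.  129.]
knob 38 [-97.4  92.8 110.4]
scene 42942 [ 354.63442156 -499.96350725  250.02189965] [976.49913664 499.97169655 661.39043258]
[[ 423. -491.  258.]
 [ 638. -462.  314.]
 [ 666. -343.  450.]
 [ 776. -221.  452.]
 [ 941.   93.  497.]]
pad 249 [-181.8    5.   121.5] [-202.  -20.  107.] [-156.   21.  130.]
knob 66 [-101.6   94.9  108.6]
```

>>> {"name": "carry_out", "arguments": {"increments": [[[0,0,0,0,0,-0.336],[0,0,0,0,0,-0.336],[0,0,0,0,0,-0.336],[0,0,0,0,0,-0.336]]], "hand": 1, "squeeze": 40}}

```text
clock: 1.93
eef_pos: [215.4, 586.7, 253.3]
tcp_rot: [-3.142, -0.0, -3.137]
contact_force: [0.6, 0.2, 0.2]
opening: 0.455
```

>>> {"name": "carry_out", "arguments": {"increments": [[[-0.027,-0.096,0,0,0,0],[-0.054,-0.192,0,0,0,0],[-0.081,-0.288,0,0,0,0],[-0.108,-0.384,0,0,0,0],[-0.135,-0.48,0,0,0,0]]]}}

```text
clock: 2.35
eef_pos: [269.4, 393.0, 253.2]
tcp_rot: [3.142, 0.0, 3.138]
contact_force: [1.7, -0.5, -0.2]
opening: -0.0
```

>>> {"name": "carry_out", "arguments": {"increments": [[[-0.027,-0.096,0,0,0,0],[-0.054,-0.192,0,0,0,0],[-0.081,-0.288,0,0,0,0],[-0.108,-0.384,0,0,0,0],[-0.135,-0.48,0,0,0,0]]]}}

```text
clock: 2.77
eef_pos: [323.4, 201.0, 253.6]
tcp_rot: [3.141, 0.001, 3.138]
contact_force: [1.3, -0.6, -0.4]
opening: 0.0
```

>>> {"name": "carry_out", "arguments": {"increments": [[[-0.027,-0.096,0,0,0,0],[-0.054,-0.192,0,0,0,0],[-0.081,-0.288,0,0,0,0],[-0.108,-0.384,0,0,0,0],[-0.135,-0.48,0,0,0,0]]]}}

```text
clock: 3.18
eef_pos: [377.6, 8.7, 253.7]
tcp_rot: [3.141, 0.001, 3.138]
contact_force: [1.0, 0.5, 0.1]
opening: 0.002
```

>>> {"name": "carry_out", "arguments": {"increments": [[[-0.027,-0.096,0,0,0,0],[-0.054,-0.192,0,0,0,0],[-0.081,-0.288,0,0,0,0],[-0.108,-0.384,0,0,0,0],[-0.135,-0.48,0,0,0,0]]]}}

```text
clock: 3.6
eef_pos: [431.5, -183.5, 253.5]
tcp_rot: [-3.141, 0.001, 3.137]
contact_force: [0.5, 0.3, 0.6]
opening: -0.0
```

>>> {"name": "carry_out", "arguments": {"increments": [[[-0.014,-0.032,0.04,0,0,0],[-0.014,-0.032,0.14,0,0,0],[-0.014,-0.032,0.24,0,0,0],[-0.014,-0.032,0.32,0,0,0],[-0.014,-0.032,0.348,0,0,0]]]}}

```text
clock: 4.02
eef_pos: [434.5, -193.2, 110.1]
tcp_rot: [3.139, -0.005, 3.137]
contact_force: [-1.5, 0.7, 0.7]
opening: -0.002
```

Run:
```python
from h import *
s=sense();print(s['clock'],s['eef_pos'],s['contact_force'])
f=snap('scene','a.png');cv2.imwrite('pics/a_z.png',cv2.resize(f['img'][200:320,220:420,::-1],(800,480)))
for n in('catch_knob','catch_pivot'):print(n,[(np.round(x['point']),round(x['confidence'],2)) for x in nets.tip_of(n,'scene')[:2]])
```

```text
4.0167 [ 434.51731372 -193.23826794  110.09705996] [-1.52784431  0.72104466  0.73258381]
catch_knob [(array([378.,  50.,  -4.]), 0.74), (array([ 437., -154.,   97.]), 0.53)]
catch_pivot [(array([ 487., -340.,    3.]), 0.71), (array([ 496., -159.,   85.]), 0.69)]
```

View pics/a_z.png

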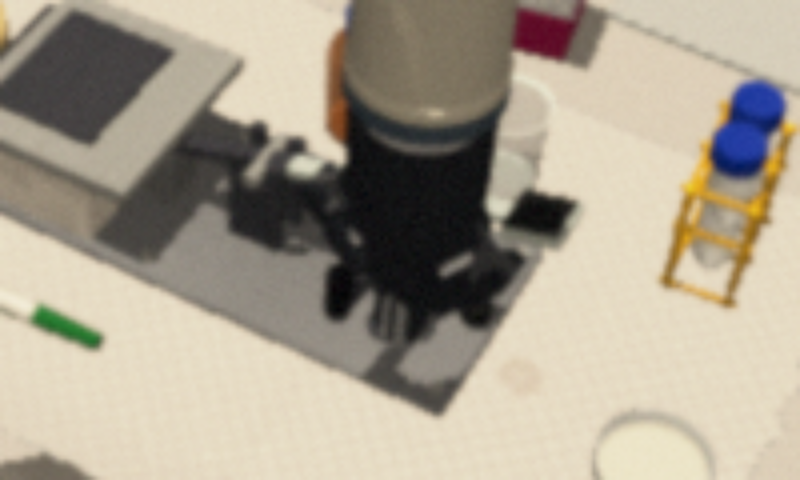

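The zoomed view shows the closed fingers at px (395,315), right of the knob at (340,290), on the side to push from. I'll now push it along its arc.

>>> {"name": "carry_out", "arguments": {"increments": [[[0.01,0.046,0,0,0,0],[0.01,0.066,0,0,0,0],[0.01,0.089,0,0,0,0],[0.009,0.111,0,0,0,0],[0.0075,0.134,0,0,0,0]]]}}

```text
clock: 4.58
eef_pos: [434.8, -140.0, 115.0]
tcp_rot: [-3.141, 0.002, 3.141]
contact_force: [-1.0, -0.0, 0.6]
opening: -0.001
```

>>> {"name": "carry_out", "arguments": {"increments": [[[-0.006,0.021,0,0,0,0],[-0.0163,0.041,0,0,0,0],[-0.03,0.06,0,0,0,0],[-0.0445,0.0765,0,0,0,0],[-0.0445,0.0765,0,0,0,0]]]}}

```text
clock: 5.0
eef_pos: [453.2, -108.8, 114.1]
tcp_rot: [3.141, 0.001, -3.141]
contact_force: [0.7, -0.4, 0.2]
opening: 0.0
```

Run:
```python
from h import *
s=sense();print(s['clock'],s['eef_pos'],s['contact_force'])
f=snap('scene','b.png');cv2.imwrite('pics/b_z.png',cv2.resize(f['img'][200:320,220:420,::-1],(800,480)))
for n in('catch_knob','catch_pivot'):print(n,[(np.round(x['point']),round(x['confidence'],2)) for x in nets.tip_of(n,'scene')[:2]])
```

```text
5.0 [ 453.18709535 -108.75967796  114.13146167] [ 0.68996075 -0.44223807  0.15540946]
catch_knob []
catch_pivot [(array([ 496., -158.,   82.]), 0.8), (array([ 528., -224.,  119.]), 0.4)]
```

View pics/b_z.png

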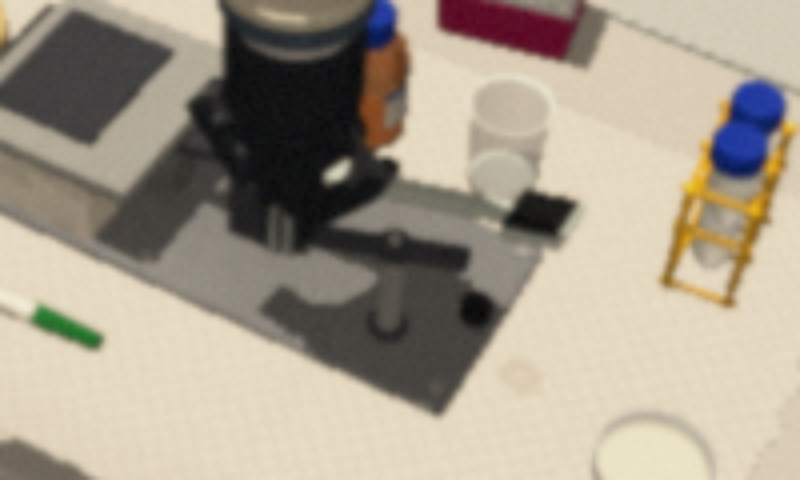

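The tongue, at px (395–465,250), is now almost parallel to the bar. I'll push gently to the stop.

>>> {"name": "carry_out", "arguments": {"increments": [[[-0.013,0.012,0,0,0,0],[-0.025,0.02,0,0,0,0],[-0.035,0.022,0,0,0,0],[-0.035,0.022,0,0,0,0]]]}}

```text
clock: 5.48
eef_pos: [466.7, -100.9, 114.1]
tcp_rot: [3.142, 0.0, -3.141]
contact_force: [-0.8, 0.1, 0.0]
opening: 0.004
```

>>> {"name": "carry_out", "arguments": {"increments": [[[-0.006,0,0,0,0,0],[-0.01,0,0,0,0,0],[-0.01,0,0,0,0,0]]]}}

```text
clock: 5.73
eef_pos: [467.3, -100.8, 113.7]
tcp_rot: [3.141, -0.006, -3.141]
contact_force: [-8.9, 0.9, 7.3]
opening: -0.004
```

Run:
```python
from h import *
s=sense();print(s['clock'],s['eef_pos'],s['contact_force'])
f=snap('scene','c.png');cv2.imwrite('pics/c_z.png',cv2.resize(f['img'][200:320,220:420,::-1],(800,480)))
```

```text
5.7333 [ 467.31193812 -100.83077224  113.66061968] [-8.90695839  0.89388342  7.29302293]
```

View pics/c_z.png

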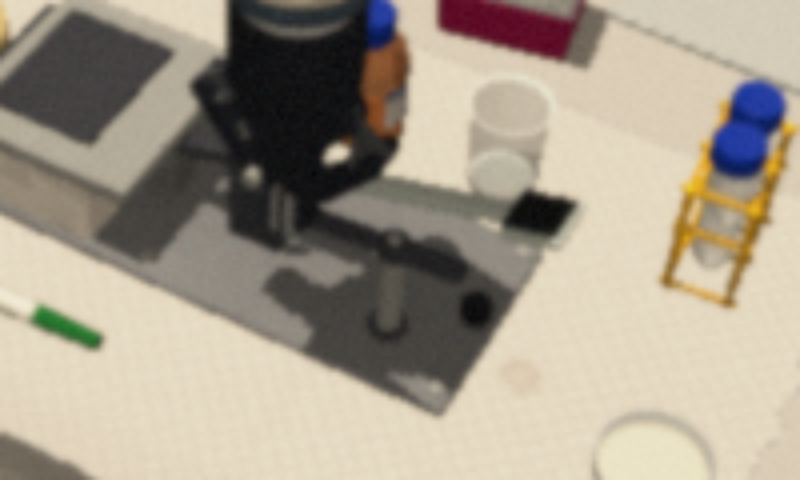

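Contact force rose to 9 N with no further travel, so the catch is at its stop. I'll back off and rise.

>>> {"name": "carry_out", "arguments": {"increments": [[[0.03,0,0,0,0,0],[0.07,0,-0.03,0,0,0],[0.07,-0.05,-0.12,0,0,0],[0.07,-0.1,-0.2,0,0,0],[0.07,-0.15,-0.2,0,0,0]]]}}

```text
clock: 6.2
eef_pos: [444.3, -162.7, 199.5]
tcp_rot: [-3.139, 0.008, -3.141]
contact_force: [2.1, -1.5, 0.2]
opening: 0.0
```

Run:
```python
from h import *
s=sense();print(s['clock'],s['eef_pos'],s['contact_force'])
f=snap('scene','d.png');cv2.imwrite('pics/d_z.png',cv2.resize(f['img'][200:320,220:420,::-1],(800,480)))
P=[]
for c in('scene','top'):
  if c=='top': f=snap('top','dt.png');cv2.imwrite('pics/dt_z.png',cv2.resize(f['img'][170:290,220:420,::-1],(800,480)))
  for n in('catch_knob','catch_pivot','lever_pad','lever_pivot'):print(c,n,[(np.round(x['point']),round(x['confidence'],2)) for x in nets.tip_of(n,c)[:2]])
```

```text
6.2 [ 444.25308756 -162.7442192   199.45275523] [ 2.05819533 -1.46171856  0.21983336]
scene catch_knob [(array([489., -99.,  94.]), 0.7), (array([ 645., -155.,    1.]), 0.52)]
scene catch_pivot [(array([ 493., -156.,   84.]), 0.96)]
scene lever_pad [(array([ 532., -226.,  122.]), 0.82)]
scene lever_pivot [(array([522., -51.,  66.]), 0.77)]
top catch_knob [(array([ 488., -101.,   94.]), 0.67), (array([ 665., -303.,   -1.]), 0.66)]
top catch_pivot [(array([ 495., -157.,   84.]), 0.83)]
top lever_pad []
top lever_pivot [(array([524., -48.,  71.]), 0.68)]
```

View pics/d_z.png

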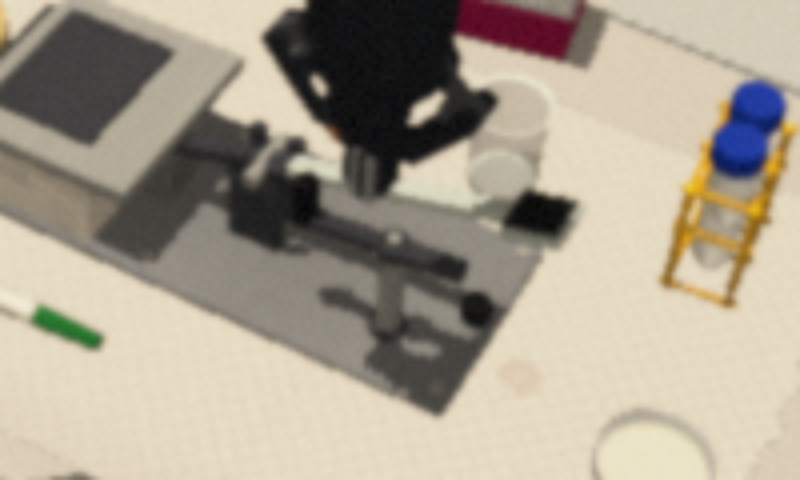

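View pics/dt_z.png

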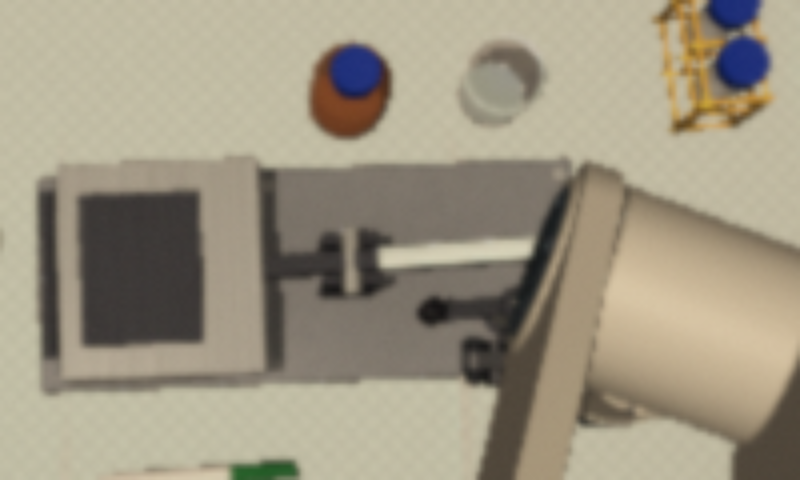

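The knob is at (489,-100) and the tongue lies beside the bar, so the catch reads about 1.5. Next I'll go above the pad.

>>> {"name": "carry_out", "arguments": {"increments": [[[-0.07,-0.057,0,0,0,0],[-0.15,-0.115,0,0,0,0],[-0.223,-0.172,0,0,0,0],[-0.223,-0.172,0.06,0,0,0],[-0.223,-0.172,0.09,0,0,0]]]}}

```text
clock: 7.12
eef_pos: [532.1, -230.4, 156.3]
tcp_rot: [3.142, -0.0, 3.142]
contact_force: [-1.4, 1.1, -0.7]
opening: -0.001
```

>>> {"name": "carry_out", "arguments": {"increments": [[[0,0,0,0,0,0],[0,0,0,0,0,0]]]}}

```text
clock: 7.28
eef_pos: [529.6, -228.8, 157.1]
tcp_rot: [3.14, -0.003, -3.141]
contact_force: [-0.9, -0.6, 0.1]
opening: -0.0
```

Run:
```python
from h import *
s=sense();print(s['clock'],s['eef_pos'],s['contact_force'])
f=snap('scene','e.png');cv2.imwrite('pics/e_z.png',cv2.resize(f['img'][200:320,260:460,::-1],(800,480)))
```

```text
7.2833 [ 529.64931093 -228.83764607  157.06385096] [-0.93306254 -0.55251928  0.11772176]
```

View pics/e_z.png

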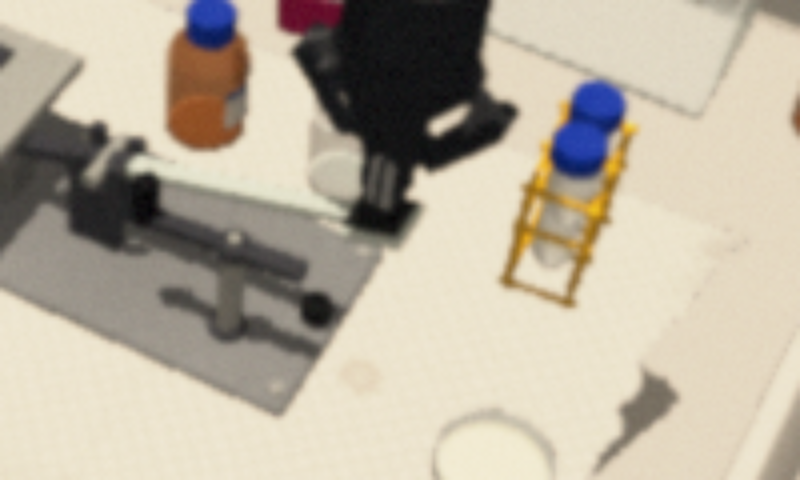

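The fingertips, at px (380,195), are centred over the pad at (385,215). I'll press slowly, following the pad's arc.

>>> {"name": "carry_out", "arguments": {"increments": [[[0,0,0.02,0,0,0],[0,0,0.035,0,0,0],[0,-0.003,0.05,0,0,0],[0,-0.006,0.065,0,0,0],[0,-0.009,0.08,0,0,0]]]}}

```text
clock: 7.75
eef_pos: [531.7, -234.2, 126.6]
tcp_rot: [-3.14, 0.002, -3.141]
contact_force: [0.3, -2.0, 5.6]
opening: -0.0
```

>>> {"name": "carry_out", "arguments": {"increments": [[[0,-0.002,0.015,0,0,0],[0,-0.004,0.03,0,0,0],[0,-0.006,0.045,0,0,0],[0,-0.007,0.06,0,0,0],[0,-0.007,0.075,0,0,0]]]}}

```text
clock: 8.17
eef_pos: [532.1, -237.6, 96.7]
tcp_rot: [-3.139, 0.003, -3.141]
contact_force: [-0.3, -5.1, 7.7]
opening: -0.001
```

>>> {"name": "carry_out", "arguments": {"increments": [[[0,-0.004,0.015,0,0,0],[0,-0.004,0.03,0,0,0],[0,-0.003,0.045,0,0,0],[0,-0.001,0.06,0,0,0],[0,0.001,0.07,0,0,0]]]}}

```text
clock: 8.58
eef_pos: [531.7, -236.4, 68.2]
tcp_rot: [-3.14, 0.002, -3.141]
contact_force: [0.4, -3.2, 6.6]
opening: -0.0
```

Run:
```python
from h import *
s=sense();print(s['clock'],s['eef_pos'],s['contact_force'])
f=snap('scene','f.png');cv2.imwrite('pics/f_z.png',cv2.resize(f['img'][190:310,220:420,::-1],(800,480)))
```

```text
8.5833 [ 531.66401754 -236.40556649   68.23702245] [ 0.41041217 -3.19727375  6.55954239]
```

View pics/f_z.png

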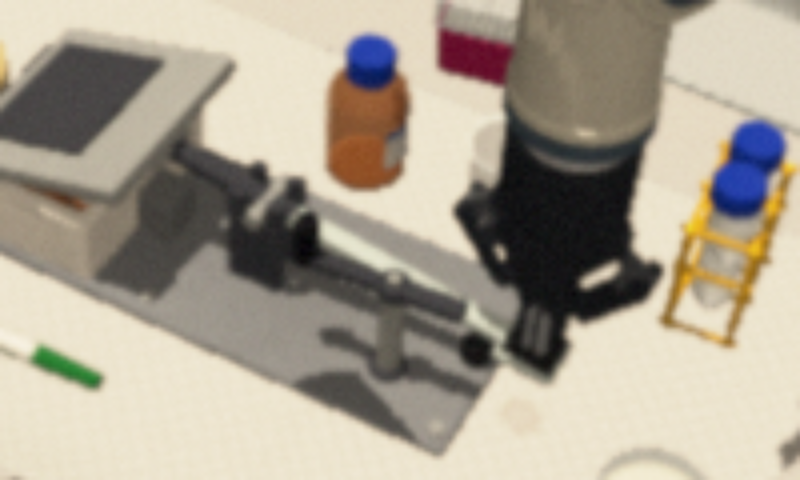

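The flap is rising and the pad is most of the way down. I'll continue to the bumper in small steps.

>>> {"name": "carry_out", "arguments": {"increments": [[[0,0.002,0.012,0,0,0],[0,0.004,0.024,0,0,0],[0,0.006,0.036,0,0,0],[0,0.007,0.04,0,0,0]]]}}

```text
clock: 8.97
eef_pos: [531.7, -233.6, 52.3]
tcp_rot: [-3.141, 0.002, -3.141]
contact_force: [-1.3, -2.7, 13.5]
opening: 0.002
```

>>> {"name": "carry_out", "arguments": {"increments": [[[0,0.001,0.004,0,0,0],[0,0.001,0.006,0,0,0],[0,0.001,0.006,0,0,0],[0,0.001,0.006,0,0,0]]]}}

```text
clock: 9.3
eef_pos: [531.9, -233.6, 51.7]
tcp_rot: [-3.14, 0.002, -3.141]
contact_force: [-4.5, -2.1, 21.7]
opening: -0.001
```

>>> {"name": "carry_out", "arguments": {"increments": [[[0,0,0,0,0,0],[0,0,0,0,0,0],[0,0,0,0,0,0],[0,0,0,0,0,0],[0,0,0,0,0,0]]]}}

```text
clock: 9.72
eef_pos: [531.9, -233.6, 51.8]
tcp_rot: [-3.14, 0.002, -3.141]
contact_force: [-4.6, -1.5, 22.3]
opening: 0.005
```

Run:
```python
from h import *
s=sense();print(s['clock'],s['eef_pos'],s['contact_force'])
f=snap('scene','g.png');cv2.imwrite('pics/g_z.png',cv2.resize(f['img'][170:320,200:400,::-1],(800,600)))
for c in('scene','top'):
  f=optics.grab_frame(c); P=cloud(f).reshape(-1,3)
  ex=np.array([-.045,.999]);ey=np.array([-.999,-.045]);d=P[:,:2]-[522,-50]
  st=np.c_[d@ex,d@ey,P[:,2]]
  q=st[(st[:,0]>50)&(st[:,0]<200)&(abs(st[:,1])<60)&(st[:,2]>70)&(st[:,2]<140)]
  if len(q)>50: k=np.polyfit(q[:,0],q[:,2],1); print(c,'flap angle',-np.arctan(k[0]),len(q))
  for n in('catch_knob','lever_pivot','lever_pad','flap_edge','marker','dish','glass_beaker','bottle','rack','tape_roll'):print(c,n,[(np.round(x['point']),round(x['confidence'],2)) for x in nets.tip_of(n,c)[:2]])
```

```text
9.7167 [ 531.90898258 -233.59416637   51.75759523] [-4.56524766 -1.53714535 22.32786289]
scene flap angle 0.2160543021954669 1502
scene catch_knob [(array([488., -99.,  95.]), 0.78)]
scene lever_pivot [(array([524., -49.,  67.]), 0.95), (array([ 489., -342.,    0.]), 0.61)]
scene lever_pad [(array([ 532., -229.,   25.]), 0.8), (array([ 486., -339.,   -1.]), 0.24)]
scene flap_edge [(array([518.,  13., 102.]), 0.74)]
scene marker [(array([377.,  48.,  -3.]), 0.8), (array([519., -49.,   2.]), 0.71)]
scene dish [(array([ 491., -338.,   -0.]), 0.71), (array([522., -52.,  70.]), 0.71)]
scene glass_beaker [(array([ 649., -155.,    2.]), 0.64)]
scene bottle [(array([642., -51.,  -1.]), 0.78), (array([ 663., -300.,   -1.]), 0.33)]
scene rack [(array([ 665., -299.,   -2.]), 0.92), (array([ 486., -101.,   94.]), 0.6)]
scene tape_roll [(array([544., 240.,   2.]), 0.77)]
top flap angle 0.25518551128850486 2343
top catch_knob [(array([487., -98.,  94.]), 0.69)]
top lever_pivot [(array([523., -50.,  69.]), 0.76)]
top lever_pad [(array([ 532., -231.,   30.]), 0.93)]
top flap_edge [(array([520.,  16., 104.]), 0.56)]
top marker []
top dish [(array([ 666., -303.,   -2.]), 0.44)]
top glass_beaker [(array([ 648., -158.,    0.]), 0.86), (array([519.,  14., 105.]), 0.2)]
top bottle [(array([522., -51.,  73.]), 0.2)]
top rack [(array([ 664., -301.,   -1.]), 0.68), (array([523., -52.,   6.]), 0.16)]
top tape_roll [(array([539., 238.,  -5.]), 0.75)]
```

View pics/g_z.png

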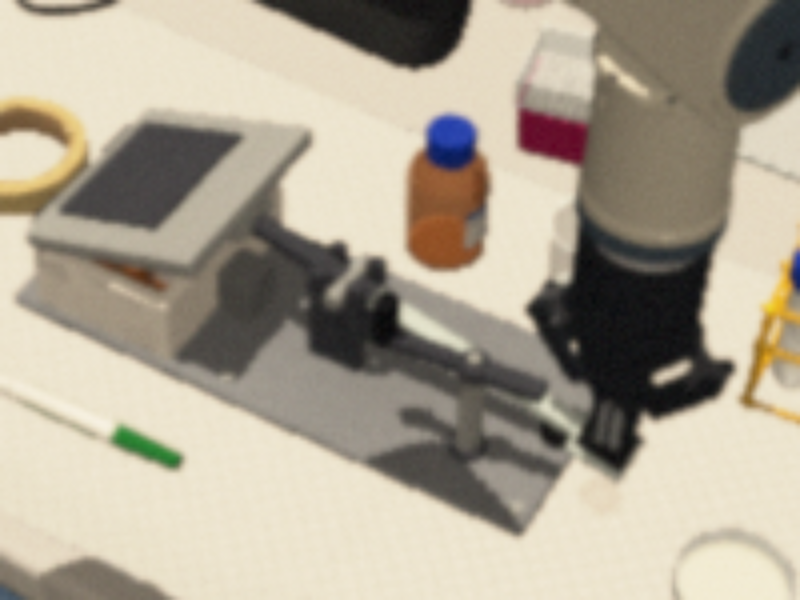

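The pad has bottomed out: a tip height of 29.8 mm at the finger's inner edge fits a tilted pad centred at 27 mm. My crude flap fit read low because it mixed in rim points, so I'll do a robust one.

Run:
```python
from h import *
for c in('scene','top'):
  f=optics.grab_frame(c); P=cloud(f).reshape(-1,3)
  ex=np.array([-.045,.999]);ey=np.array([-.999,-.045]);d=P[:,:2]-[522,-50]
  st=np.c_[d@ex,d@ey,P[:,2]]
  q=st[(st[:,0]>72)&(st[:,0]<185)&(abs(st[:,1])<60)&(st[:,2]>70)&(st[:,2]<135)]
  for i in range(8):
    k=np.polyfit(q[:,0],q[:,2],1); e=q[:,2]-np.polyval(k,q[:,0]); q=q[abs(e)<max(2*e.std(),3)] if i<7 else q
  print(c,'angle',-np.arctan(k[0]),len(q),e.std())
s=sense();print(s['clock'],s['eef_pos'],s['contact_force'])
```

```text
scene angle 0.24920196944296605 980 1.461356715400506
top angle 0.25696709988160915 1737 2.1447407572916704
10.9667 [ 531.91026279 -233.60180196   51.77131942] [-4.25327939 -2.60640891 21.82326302]
```

Run:
```python
from h import *
for c in('scene','top'):
  f=optics.grab_frame(c); P=cloud(f).reshape(-1,3)
  ex=np.array([-.045,.999]);ey=np.array([-.999,-.045]);d=P[:,:2]-[522,-50]
  st=np.c_[d@ex,d@ey,P[:,2]]
  print(c)
  for a in range(40,230,10):
    q=st[(st[:,0]>=a)&(st[:,0]<a+10)&(abs(st[:,1])<60)]
    if len(q): print('flap',a+5,len(q),np.percentile(q[:,2],[10,50,90]).round(1))
  for a in range(-160,-20,10):
    q=st[(st[:,0]>=a)&(st[:,0]<a+10)&(abs(st[:,1])<6)&(st[:,2]<100)]
    if len(q): print('bar',a+5,len(q),np.percentile(q[:,2],[10,50,90]).round(1))
```

```text
scene
flap 45 132 [ 8.9 12.  88.1]
flap 55 170 [ 9.6 12.6 88.3]
flap 65 374 [ 10.8  95.4 112.5]
flap 75 238 [ 10.6  45.4 112.7]
flap 85 385 [ 11.8  45.3 108.6]
flap 95 124 [ 63.1 104.5 106.7]
flap 105 142 [100.  103.5 106.9]
flap 115 114 [ 47.5 102.7 104.9]
flap 125 105 [ 95.6  99.3 102. ]
flap 135 115 [37.6 96.4 99.3]
flap 145 108 [89.3 93.6 95.6]
flap 155 106 [86.8 90.8 92.7]
flap 165 96 [84.7 87.9 89.9]
flap 175 95 [81.7 84.6 86.5]
flap 185 65 [75.8 78.4 83.2]
flap 195 44 [69.5 75.  77.1]
flap 205 8 [ 9.7 66.7 67.7]
flap 215 8 [0.5 1.9 4.8]
flap 225 29 [-0.5  2.8  4.4]
bar -155 29 [17.1 33.7 89.1]
bar -145 22 [25.1 35.5 37.6]
bar -135 18 [ 9.  10.9 36.3]
bar -125 13 [ 8.5 10.6 14.3]
bar -115 19 [ 8.6 10.5 12.9]
bar -105 13 [ 8.  10.9 13.1]
bar -85 12 [ 8.6 53.8 56.7]
bar -75 27 [ 9.1 12.6 57.1]
bar -65 32 [ 9.6 56.6 60.6]
bar -55 23 [ 9.5 13.9 62.7]
bar -45 32 [ 9.  38.2 65.3]
bar -35 13 [ 7.9 10.8 12.8]
bar -25 21 [10.  11.7 70.8]
top
flap 45 159 [ 5.5  9.3 82.5]
flap 55 153 [ 6.1 10.1 85.9]
flap 65 138 [ 11.3 106.9 112.3]
flap 75 185 [106.9 109.9 113.2]
flap 85 182 [103.3 106.8 110.2]
flap 95 183 [100.4 103.8 106.6]
flap 105 183 [ 98.5 101.7 105.5]
flap 115 180 [ 97.5 101.5 105.3]
flap 125 178 [ 94.5  98.2 101.4]
flap 135 179 [91.3 94.9 98.2]
flap 145 171 [87.7 92.  94.8]
flap 155 168 [85.  89.3 92.5]
flap 165 175 [81.5 86.1 89.4]
flap 175 171 [78.7 82.6 86.1]
flap 185 168 [73.4 77.  81.8]
flap 195 154 [64.6 71.1 75.9]
flap 205 85 [ 7.8 63.1 67. ]
flap 215 147 [-2.5  1.3  6.3]
flap 225 156 [-3.1  0.6  3.4]
bar -155 4 [31.  32.  79.7]
bar -145 4 [34.7 36.5 40. ]
bar -135 10 [37.5 39.7 42.2]
bar -125 16 [37.6 40.5 44.1]
bar -115 14 [40.6 44.7 46.7]
bar -105 18 [43.4 46.3 50.7]
bar -95 16 [46.4 48.9 52.1]
bar -85 15 [46.9 52.3 54.9]
bar -75 23 [ 9.6 50.3 54.9]
bar -65 18 [11.2 56.1 58.8]
bar -55 22 [ 9.1 59.3 61.8]
bar -45 21 [ 7.2 60.3 62.9]
bar -35 19 [12.1 63.3 66.3]
bar -25 21 [62.  66.5 69.7]
```

Run:
```python
from h import *
print(sense()['contact_force'],r.sign_off())
```

```text
the job is handed in; nothing more can be done
[-5.08236947 -2.58795197 20.32719845] None
```

I swung the catch fully clear of the lever, pressed the pad down onto the bumper, and handed the job in at about 11 s with the arm still holding it there.

- **Catch:** I pushed the knob with closed fingers until it stopped against about 9 N. Both cameras put the knob at about (488, -99), which is a catch reading of about 1.5.
- **Lever:** The fingertips rest 29.8 mm above the bench, which fits a tilted pad centred near 27 mm. The networks put the pad at 25 and 30 mm. The press is steady at 20–22 N, and the last 2.8 mm of commanded push moved the tips only about 0.6 mm, so the bar is on the bumper.
- **Pivot:** The lever's pin still measures at the fulcrum, about (523, -50, 68).
- **Flap:** It is up and I never touched it. The angle checks disagree somewhat with the expected 0.32. The flap-edge height gives about 0.29–0.30, and fits to the depth images give about 0.25–0.28. I took the lower values to be depth smoothing, because the pad height and bar line fit the end stop.
- **Bystanders:** The scene camera found all six within measurement error of where they started. In the last top-camera check, the networks missed the marker and misplaced the dish and bottle, so that view doesn't confirm those three.

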